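Bring the chamberstick to the front of the photo turntable and take the picture

ROBOT

A 7-joint arm with a two-finger parallel gripper is mounted at the origin on the work surface. World frame = base frame: x ahead of the robot, y to its left, z up, the work surface at z = 0. Lengths are in m, angles in rad, forces in N, time in s.
With the tool pointing down it reaches from about 0.35 to 0.9 m from the base axis. Payload 8.1 kg.
Tool frame: the origin (TCP) lies between the finger pads; the fingertips stand 14 mm ahead of it and the grasp point (between the pads) lies 5 mm behind it; z points along the fingers, y is the direction in which the jaws open and shut (so a half turn about z gives the same grasp; the last joint's range is limited). The gripper opens to 85 mm and grips with 20 to 120 N. Pads are 22 mm wide; open, the fingers measure 114 mm over their backs; the gripper's body (76 mm by 85 mm) begins 54 mm behind the grasp point. The pads swing forward as they close: fully open they stand 13 mm farther back than shut.
Start: joints at [1.118, 0.434, 0.025, 1.573, -0.012, 1.134, -0.075], TCP at [0.214, -0.587, 0.245] pointing down, gripper open.
Joint ranges: [-2.62, 2.62], [-0.44, 2.09], [-1.27, 1.32], [0.08, 2.57], [-1.32, 4.46], [0.12, 2], [-2.74, 2.74]. Speed limits (rad/s): [2.22, 2.22, 3.01, 3.01, 3.14, 3.14, 3.14].

INTERFACE

Orientations are given as [roll, pitch, yaw] about the fixed x, y, z axes, in that order (R = Rz(yaw) Ry(pitch) Rx(roll)).
In Python, from station import status, eyes, r gives the robot as it stands.
- The arm moves only by the tool drive_tool, never from a script. Its argument "increments" is one flat list of numbers, 7 for each row, row after row: the turn, a rotation vector about the world's x, y, z in rad, then the shift along the world's x, y, z in cm, then the finger opening in cm, from 0 to 8.54. In form: [ax, ay, az, x, y, z, grip, ax, ay, az, x, y, z, grip, ...]. A call has 1 to 12 rows; each row shifts and turns the pose as measured when the row begins; what a row does not reach is not made up. A row lasts 1/10 s, in which the tool goes at most 50 mm and 8.59 degrees, less where a joint would pass 70% of its speed; a pose out of reach is approached as far as the arm can. A call with a gripper value outside its range is refused whole. The fingers move at their own pace and stop on an object; the grip force is fixed at half the most. Time passes only in rows, so rows that do not move let the fingers close. It gives the time, the measured TCP pose, the force and the opening at its end, in the units of the state.
- status.get_obs(): the state, without advancing time (a new reading comes with each control period).
- eyes.read_camera(name): name is "side" or "top" or "wrist"; returns a dict with "pixels" (420x560x3 uint8, red, green, blue), "range_z" (420x560 float32, m along the optical axis (not along the pixel's ray), 0 where there is no reading), "fx", "fy", "cx", "cy" (pixels), "view" (4x4, takes a point from world to camera coordinates). Camera axes: x right, y up, looking along -z (the intrinsics and any distortion apply to the point x, -y, -z); pixel columns grow to the right and rows downward; lengths in m; the calibration is good to about 2 mm. A picture is of the moment at which its call begins.
- r.hand_in(): hands the job in, once; it reports no verdict.
The state is a dict: "time": time; "joint_positions": joint angles; "joint_vel": joint speeds; "effort": joint torques, N m; "tool_pos": TCP position; "orientation": TCP orientation; "contact_force": force on the tool from outside, world axes, zero at the start; "wrist_torque": the same for the moment, N m; "gripper_width": finger opening in m.
Only numpy, scipy, OpenCV 4.12 (cv2) and the standard library are available. Lean on these libraries where they do the work, as an engineer would, in place of code of your own. Each camera call takes 0.05 s, during which the arm holds its last target. There are 200 camera calls.

TASK

Gently push the fluted rim of the photo turntable round with the fingertips until the low chamberstick with the ring handle stands at the front of the group, nearest the camera and straight before its lens. Once the disc is still, press the shutter release on the bench to take the picture. Push only at the rim: touch none of the candle holders nor the camera, lift nothing, and leave everything else on the bench as it is.

Things in the scene. Friction and masses are not known exactly. Their poses are not given: they have to be found in the camera images.
- disc (a joint): Rotation of the turntable's disc from where it stood at the start, rad, positive counter-clockwise seen from above; it turns freely both ways for more than a full turn (stops at +-12.6). A bearing with drag: about 1 N at the rim starts it, and after a gentle push it coasts some 10 mm at the rim.
- disc_hub (a point): Centre of the white top face of the round level disc, 60 mm above the bench; z up, turns with the disc. The disc runs on a fixed foot of 125 mm radius and cannot be shifted; its grey fluted rim reaches from 34 to 57 mm above the bench, with free air under it outside the foot.
- disc_lobe (a point): Middle of one lobe of the fluted rim. 16 equal lobes, 22.5 degrees apart: 34 mm wide upright half-rounds centred 187 mm from the axis, tips at 204 mm. Between lobes the rim is an arc of 187 mm radius: a gap 39 mm wide and 17 mm deep, open above and below, where a fingertip can push a lobe's side.
- chamberstick: The piece wanted in front: a low brass chamberstick, 90 mm saucer with a short socket in the middle, 41 mm tall, with a 26 mm upright finger ring at its saucer's edge (towards its +y). Origin: centre of its underside. Stands loose on the disc about 95 mm from the axis and rides with it.
- turntable: Fixed black foot (250 mm round, 32 mm high) under the disc; origin on the bench under the disc's axis. From it an aluminium rail runs along +x, 430 mm out and 15 mm high, away from the robot, to a black camera (120 mm wide, 185 mm tall) whose lens, 310 mm out and 131 mm high, looks along -x straight at the disc's axis. In front means on this +x line, at the camera's side.
- release (a joint): Travel of the shutter release's push button, m: 0 up, 0.006 fully down; springs back. 5 N pushes it fully down; the picture is taken from about 4 mm.
- release_top (a point): Centre of the top of the shutter release's round push button, 40 mm across, grey, 22 mm above the bench, on a low round black housing (56 mm across, 12 mm high) fixed to the bench beside the turntable (to the left or to the right), pressed straight down.
- candelabrum: Brass three-light candelabrum, 240 mm tall, arms 160 mm across, loose in the middle of the disc. Origin: centre of its underside. Do not touch.
- baluster: Turned brass candlestick, 190 mm tall, 72 mm foot, loose on the disc about 95 mm from the axis. Origin: centre of its underside. Do not touch.
- pricket: Black iron pricket candlestick, 150 mm tall, 72 mm foot, 52 mm dish with a spike, loose on the disc about 95 mm from the axis. Origin: centre of its underside. Do not touch.
- tealight: Black iron tealight holder with scrolls, 130 mm tall, 72 mm foot, loose on the disc about 95 mm from the axis. Origin: centre of its underside. Do not touch.
- spare_lens: Black spare camera lens standing on the bench, 68 mm across, 78 mm tall, on the opposite side to the shutter release. Origin: centre of its underside. Leave alone.
- polish_tin: Metal polish tin, 72 mm across, 75 mm tall, on the bench to the left. Origin: centre of its underside. Leave alone.
- dust_brush: Flat wooden dusting brush, 180 mm long, lying on the bench to the right. Origin: on the bench under its middle. Leave alone.
- next_stick: Turned brass candlestick, 210 mm tall, 84 mm foot, standing on the bench to the left. Origin: centre of its underside. Leave alone.

How it is judged:
By the outcome, as a careful person would: the job done as asked, in the order asked, and still so for the second after the job is handed in, with the robot touching nothing.
It also fails if it takes over 72 s, if anything falls off the work surface, if the arm or the gripper's body presses on something with over 40 N, if the wrist force passes 120 N, or if a joint passes its speed limit or range.

## Working session

There is one attempt and no reset: what is moved stays moved. The work goes in short steps, Python scripts to look and compute and a tool call to move; the robot and the scene stay as the last step left them, time stands still between calls to the robot, and variables do not carry over. Pictures are saved under pics/ and viewed, about 8 in all and at most 12, crops included, and the job is handed in when it is done.

Besides the shell and the picture viewer there is one more tool, called after "Emit:" in YAML: its name, and indented under it one key for each argument. drive_tool: Moves the arm, as the interface text tells. Its arguments: {"type":"object","properties":{"increments":{"type":"array","items":{"type":"number"}}},"required":["increments"]}

```bash
ls; mkdir -p pics; cat > h.py <<'E'
import numpy as np, cv2
from station import status, eyes, r
def snap(n,f):
    c=eyes.read_camera(n); np.savez(''+f+'.npz',**c)
    cv2.imwrite(f'pics/{f}.png',c['pixels'][:,:,::-1]); return c
def cloud(c):
    z=c['range_z']; v,u=np.mgrid[0:z.shape[0],0:z.shape[1]]
    X=(u-c['cx'])/c['fx']*z; Y=-(v-c['cy'])/c['fy']*z
    P=np.stack([X,Y,-z,np.ones_like(z)],-1)
    W=P@np.linalg.inv(c['view']).T
    W=W[...,:3]; W[z==0]=np.nan; return W
E
python3 - <<'E'
from h import *
c=snap('top','top1'); d=snap('side','side1')
cv2.imwrite('pics/both.png',cv2.resize(np.vstack([c['pixels'],d['pixels']])[:,:,::-1],None,fx=.7,fy=.7))
print([ (k,c[k]) for k in('fx','fy','cx','cy','view')]); print(c.keys()); s=status.get_obs();print(s)
E
```

```text
pics
[('fx', 407.66086969883935), ('fy', 407.66086969883935), ('cx', 272.79025088845304), ('cy', 211.48034491477907), ('view', array([[ 0.02141772, -0.99963401, -0.01652683, -0.00631662],
       [ 0.99475629,  0.01965385,  0.10036757, -0.58269123],
       [-0.10000602, -0.01858982,  0.99481316, -1.14899724],
       [ 0.        ,  0.        ,  0.        ,  1.        ]]))]
dict_keys(['pixels', 'range_z', 'fx', 'fy', 'cx', 'cy', 'view'])
{'time': 0.1, 'joint_positions': array([ 1.11841412,  0.43514506,  0.02496154,  1.57401793, -0.01160494,
        1.13396996, -0.07506213]), 'joint_vel': array([-0.00046067, -0.0014072 , -0.00032193, -0.00291822, -0.00027881,
       -0.00083913,  0.00033941]), 'effort': array([ 2.96903752e-03, -6.71761394e+01,  1.02868181e+00, -3.16905642e+01,
        1.59858924e-02,  7.32965214e-03, -1.52592165e-04]), 'tool_pos': array([ 0.21399636, -0.58676498,  0.24460483]), 'orientation': array([-3.14020230e+00,  1.17717640e-04,  3.49759466e-01]), 'contact_force': array([ 0.29514515,  0.07098342, -0.35629536]), 'wrist_torque': array([-0.01194845, -0.03578836,  0.00824698]), 'gripper_width': 0.08499918903017165}
```

View pics/top1.png

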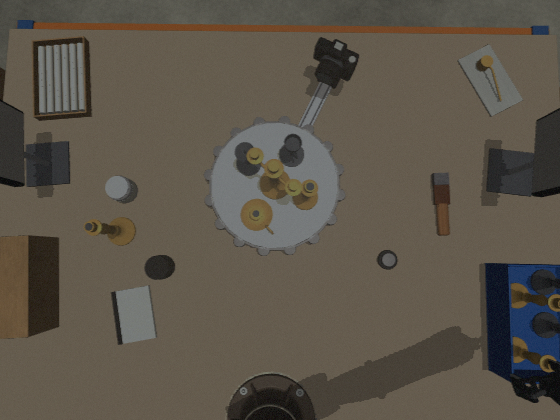

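View pics/side1.png

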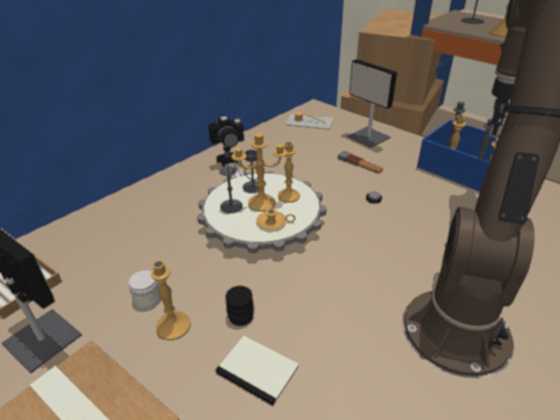

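The top view shows the disc at about (275,186), the chamberstick at (256,214), the camera with its rail towards (333,65), and the release at (388,260) on the right. Next I measure these.

```bash
cat >> h.py <<'E'
def ray(c,u,v,z):
    M=np.linalg.inv(c['view']); u=np.asarray(u,float);v=np.asarray(v,float)
    d=np.stack([(u-c['cx'])/c['fx'],-(v-c['cy'])/c['fy'],-np.ones_like(u)],-1)@M[:3,:3].T
    o=M[:3,3]; return o+d*((z-o[2])/d[...,2])[...,None]
def disc(c,near=(275,186)):
    hsv=cv2.cvtColor(c['pixels'],cv2.COLOR_RGB2HSV); W=cloud(c)
    w=((hsv[...,1]<50)&(hsv[...,2]>120)&(abs(W[...,2]-.06)<.012)).astype(np.uint8)
    k=max(cv2.findContours(w,cv2.RETR_EXTERNAL,cv2.CHAIN_APPROX_NONE)[0],key=cv2.contourArea)
    h=cv2.convexHull(k)[:,0]; P=ray(c,h[:,0],h[:,1],.06)
    (x,y),R=cv2.minEnclosingCircle(P[:,:2].astype(np.float32)[:,None])
    A=np.c_[2*P[:,:2],np.ones(len(P))]; s=np.linalg.lstsq(A,(P[:,:2]**2).sum(1),rcond=None)[0]
    return s[:2],np.sqrt(s[2]+s[:2]@s[:2]),(x,y,R)
def stick(c,hub,lo=.062,hi=.078):
    hsv=cv2.cvtColor(c['pixels'],cv2.COLOR_RGB2HSV); W=cloud(c)
    m=((hsv[...,1]>110)&(hsv[...,0]>8)&(hsv[...,0]<32)&(W[...,2]>lo)&(W[...,2]<hi)&(np.hypot(W[...,0]-hub[0],W[...,1]-hub[1])<.18))
    n,l,st,ce=cv2.connectedComponentsWithStats(m.astype(np.uint8))
    return [(st[i,4],ce[i].round(1),np.nanmedian(W[l==i],0).round(3), cv2.minEnclosingCircle(W[l==i][:,:2].astype(np.float32)[:,None])) for i in range(1,n) if st[i,4]>15]
E
python3 - <<'E'
from h import *
c=dict(np.load('top1.npz')); W=cloud(c)
for u,v in[(275,140),(388,260),(256,214),(300,215),(320,95),(312,112)]: print((u,v),W[v,u].round(3),c['pixels'][v,u])
s,R,e=disc(c); print(s,R,e)
for q in stick(c,s): print(q)
# height spread: rail
hsv=cv2.cvtColor(c['pixels'],cv2.COLOR_RGB2HSV)
rr=np.hypot(W[...,0]-s[0],W[...,1]-s[1])
m=(rr>.215)&(rr<.32)&(W[...,2]>.008)&(W[...,2]<.03)&(W[...,0]>s[0]+.1)
print(m.sum()); P=W[m][:,:2]; print(P.mean(0), np.degrees(np.arctan2(*(np.median(P-s,0)[::-1]))))
vx=cv2.fitLine(P.astype(np.float32),cv2.DIST_HUBER,0,.01,.01).ravel(); print(vx,np.degrees(np.arctan2(vx[1],vx[0])), np.cross(vx[:2],s-vx[2:]))
# rim lobes angle
m=(abs(W[...,2]-.057)<.012)&(rr>.192)&(rr<.208)
a=np.arctan2(W[...,1]-s[1],W[...,0]-s[0])[m]; ph=np.angle(np.exp(16j*a).mean())/16; print('lobe phase',np.degrees(ph),abs(np.exp(16j*a).mean()))
# release
m=(np.hypot(W[...,0]-W[260,388][0],W[...,1]-W[260,388][1])<.05)&(W[...,2]>.016)&(W[...,2]<.035)
print('rel',np.median(W[m],0),m.sum())
b=(hsv[...,2]<60)&(np.hypot(W[...,0]-W[260,388][0],W[...,1]-W[260,388][1])<.05); print(W[b].mean(0))
crop=c['pixels'][50:280,190:420]; cv2.imwrite('pics/crop.png',cv2.resize(crop,None,fx=2.6,fy=2.6,interpolation=cv2.INTER_CUBIC)[:,:,::-1])
E
```

```text
(275, 140) [0.786 0.003 0.06 ] [119 122 124]
(388, 260) [ 0.451 -0.326  0.025] [99 96 96]
(256, 214) [0.568 0.05  0.102] [67 66 66]
(300, 215) [ 0.571 -0.072  0.061] [120 122 124]
(320, 95) [ 0.938 -0.128  0.017] [93 93 90]
(312, 112) [ 0.886 -0.105  0.014] [115 120 122]
[0.65764181 0.00286443] 0.17755796621463116 (0.6565819978713989, 0.0023027718998491764, 0.17972968518733978)
(np.int32(45), array([285. , 176.3]), array([ 0.679, -0.027,  0.073]), ((0.6797658801078796, -0.02530919387936592), 0.015794524922966957))
(np.int32(88), array([269.9, 193.4]), array([0.627, 0.014, 0.073]), ((0.6369755268096924, 0.013943340629339218), 0.02968725375831127))
(np.int32(130), array([308. , 203.1]), array([ 0.601, -0.096,  0.073]), ((0.6146687269210815, -0.08883998543024063), 0.03249870985746384))
(np.int32(602), array([256.5, 214.4]), array([0.569, 0.049, 0.068]), ((0.5696708559989929, 0.050824254751205444), 0.04357599839568138))
456
[ 0.89991178 -0.10954905] -25.043191643241343
[ 0.8968287  -0.44237798  0.90048385 -0.11155812] -26.255703 -0.004810542751059063
lobe phase -7.701137982810974 0.8037362040906078
rel [ 0.45307792 -0.32639696  0.02206427] 169
[ 0.45310228 -0.32181764  0.01321832]<stdin>:11: DeprecationWarning: Arrays of 2-dimensional vectors are deprecated. Use arrays of 3-dimensional vectors instead. (deprecated in NumPy 2.0)
```

View pics/crop.png

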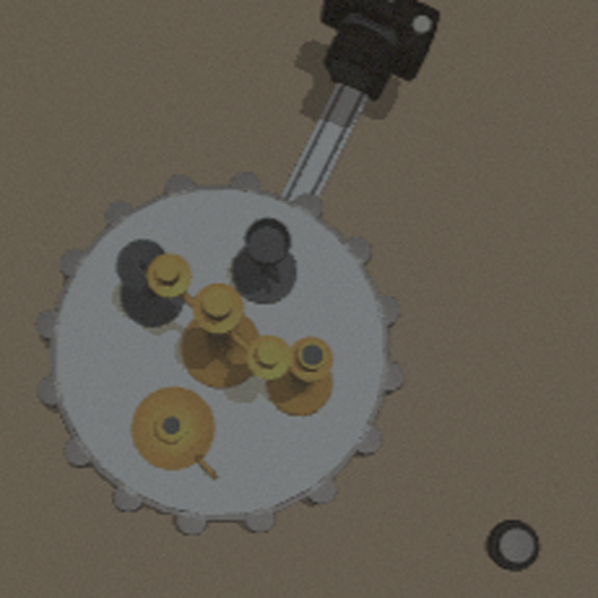

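The top-view crop shows the lobes clearly, with a gap on the right of the disc at about -86°. The chamberstick is at +151° about the hub and the camera line is at about -25.5°. That calls for a turn of about -177°, made as one clockwise sweep round the near side. First I close the fingers and move to the right of the disc.

Emit:
drive_tool:
  increments: [0, 0, 0.14, 3.8, 2.8, 0, 0, 0, 0, 0.14, 3.8, 2.8, 0, 0, 0, 0, 0.14, 3.8, 2.8, 0, 0, 0, 0, 0.14, 3.8, 2.8, 0, 0, 0, 0, 0.14, 3.8, 2.8, 0, 0, 0, 0, 0.14, 3.8, 2.8, 0, 0, 0, 0, 0.14, 3.8, 2.8, 0, 0, 0, 0, 0.14, 3.8, 2.8, 0, 0, 0, 0, 0.14, 3.8, 2.8, 0, 0, 0, 0, 0.14, 3.8, 2.8, 0, 0, 0, 0, 0.14, 3.8, 2.8, 0, 0, 0, 0, 0.14, 3.8, 2.8, 0, 0]

```text
time: 1.3
tool_pos: [0.6732, -0.2414, 0.2405]
orientation: [-3.134, 0.004, 2.077]
contact_force: [0.6, -0.8, -0.5]
gripper_width: 0.0001
```

Emit:
drive_tool:
  increments: [0, 0, 0.14, 0, -0.1, 0, 0, 0, 0, 0.14, 0, -0.1, 0, 0, 0, 0, 0.14, 0, -0.1, 0, 0, 0, 0, 0.14, 0, -0.1, -3, 0, 0, 0, 0.14, 0, -0.1, -3, 0, 0, 0, 0.14, 0, -0.1, -3, 0, 0, 0, 0.14, 0, 0, -3, 0, 0, 0, 0.14, 0, 0, -3, 0, 0, 0, 0, 0, 0, -3, 0, 0, 0, 0, 0, 0, -1, 0, 0, 0, 0, 0, 0, 0, 0]

```text
time: 2.4
tool_pos: [0.6768, -0.2359, 0.038]
orientation: [3.139, -0.004, -3.026]
contact_force: [0.1, 0.8, 0.4]
gripper_width: 0.0
```

```bash
python3 - <<'E'
from h import *
s=status.get_obs(); print(s['tool_pos'],s['orientation'],s['joint_positions'])
c=snap('wrist','w1')
c=snap('top','top2')
cv2.imwrite('pics/t2.png',cv2.resize(c['pixels'][100:280,190:420],None,fx=3,fy=3)[:,:,::-1])
E
```

```text
[ 0.67681708 -0.23587579  0.03797694] [ 3.13926458 -0.00434043 -3.02579634] [ 0.62476636  0.8762327  -0.64301787  1.46151445  0.57692419  1.00290509
  1.52499531]
```

View pics/w1.png

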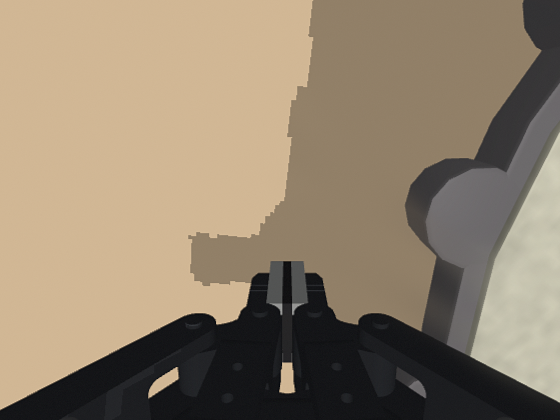

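The wrist view shows the finger just behind the lobe at (470,215), in line with the gap, with the push direction up in the image. Next I enter the gap.

Emit:
drive_tool:
  increments: [0, 0, -0.02, -0.2, 0, 0.6, 0, 0, 0, -0.02, -0.2, 0.8, 0.6, 0, 0, 0, -0.01, -0.2, 0.8, 0, 0, 0, 0, 0, 0, 0.8, 0, 0, 0, 0, 0, 0, 0.6, 0, 0, 0, 0, 0, 0, 0, 0, 0]

```text
time: 3.1
tool_pos: [0.6752, -0.2022, 0.0607]
orientation: [-3.14, 0.008, -3.08]
contact_force: [-0.4, 0.3, -0.4]
gripper_width: -0.0002
```

```bash
cat > plan.py <<'E'
import sys
from h import *
H=np.array([.657,.0025]); R=.207
def plan(steps,z=.050,yawoff=270):
    s=status.get_obs(); p=s['tool_pos'].copy(); yaw=s['orientation'][2]
    th=np.arctan2(*(p[:2]-H)[::-1]); print('theta',np.degrees(th),'rad',np.hypot(*(p[:2]-H)),'z',p[2],'yawerr',np.degrees(np.angle(np.exp(1j*(yaw-th-np.radians(yawoff))))),'F',s['contact_force'].round(1))
    t=th; out=[]
    for d in steps:
        t2=t+d/R
        q=np.array([*(H+R*np.array([np.cos(t2),np.sin(t2)])),z]); 
        f=np.clip(q-p,-.02,.02); dy=np.clip(np.angle(np.exp(1j*(t2+np.radians(yawoff)-yaw))),-.1,.1)
        out+= [0,0,round(dy,2),*[round(v*100,1) for v in f],0]; p=p+f; yaw+=dy; t=t2
    print(str([float(v) if v else 0 for v in out])); print('end',np.degrees(t))
if __name__=='__main__': plan([float(v)/1000 for v in sys.argv[1:]])
E
python3 plan.py -2 -3 -4 -5 -6 -7 -8 -9 -10 -10 -10 -10
```

```text
theta -84.92449664584673 rad 0.20545825835860557 z 0.060738649458487816 yawerr -1.5749237969956469 F [-0.4  0.3 -0.4]
[0, 0, 0.02, -0.2, -0.2, -1.1, 0, 0, 0, -0.01, -0.3, 0, 0, 0, 0, 0, -0.02, -0.4, 0, 0, 0, 0, 0, -0.02, -0.5, 0, 0, 0, 0, 0, -0.03, -0.6, 0, 0, 0, 0, 0, -0.03, -0.7, 0, 0, 0, 0, 0, -0.04, -0.8, 0, 0, 0, 0, 0, -0.04, -0.9, 0.1, 0, 0, 0, 0, -0.05, -1.0, 0.1, 0, 0, 0, 0, -0.05, -1.0, 0.2, 0, 0, 0, 0, -0.05, -1.0, 0.2, 0, 0, 0, 0, -0.05, -1.0, 0.3, 0, 0]
end -108.17495789753231
```

Emit:
drive_tool:
  increments: [0, 0, 0.02, -0.2, -0.1, -0.6, 0, 0, 0, 0, -0.3, 0, 0, 0, 0, 0, -0.02, -0.4, 0, 0, 0, 0, 0, -0.02, -0.5, 0, 0, 0, 0, 0, -0.03, -0.6, 0, 0, 0, 0, 0, -0.03, -0.7, 0, 0, 0, 0, 0, -0.04, -0.8, 0, 0, 0, 0, 0, -0.04, -0.9, 0.1, 0, 0]

```text
time: 3.9
tool_pos: [0.6285, -0.2038, 0.0533]
orientation: [-3.14, 0.009, 3.028]
contact_force: [0.9, -0.3, 0.2]
gripper_width: -0.0002
```

```bash
python3 plan.py -9 -9 -9 -9 -9 -9 -9 -9 -9 -9 -9 -9
```

```text
theta -97.8536114129495 rad 0.208256382123305 z 0.053253757136870486 yawerr 1.3720109856941234 F [ 0.9 -0.3  0.2]
[0, 0, -0.07, -0.9, 0.3, -0.3, 0, 0, 0, -0.04, -0.9, 0.2, 0, 0, 0, 0, -0.04, -0.9, 0.2, 0, 0, 0, 0, -0.04, -0.9, 0.3, 0, 0, 0, 0, -0.04, -0.9, 0.3, 0, 0, 0, 0, -0.04, -0.8, 0.3, 0, 0, 0, 0, -0.04, -0.8, 0.4, 0, 0, 0, 0, -0.04, -0.8, 0.4, 0, 0, 0, 0, -0.04, -0.8, 0.4, 0, 0, 0, 0, -0.04, -0.8, 0.5, 0, 0, 0, 0, -0.04, -0.7, 0.5, 0, 0, 0, 0, -0.04, -0.7, 0.5, 0, 0]
end -127.74706159368816
```

Emit:
drive_tool:
  increments: [0, 0, -0.07, -0.9, 0.3, -0.1, 0, 0, 0, -0.04, -0.9, 0.2, 0, 0, 0, 0, -0.04, -0.9, 0.2, 0, 0, 0, 0, -0.04, -0.9, 0.3, 0, 0, 0, 0, -0.04, -0.9, 0.3, 0, 0, 0, 0, -0.04, -0.8, 0.3, 0, 0, 0, 0, -0.04, -0.8, 0.4, 0, 0, 0, 0, -0.04, -0.8, 0.4, 0, 0, 0, 0, -0.04, -0.8, 0.4, 0, 0, 0, 0, -0.04, -0.8, 0.5, 0, 0, 0, 0, -0.04, -0.7, 0.5, 0, 0, 0, 0, -0.04, -0.7, 0.5, 0, 0]

```text
time: 5.1
tool_pos: [0.5213, -0.1663, 0.0551]
orientation: [-3.137, 0.016, 2.466]
contact_force: [0.7, -0.2, -0.0]
gripper_width: -0.0002
```

```bash
python3 plan.py -9 -9 -9 -9 -9 -9 -9 -9 -9 -9 -9 -9
```

```text
theta -128.79614133068398 rad 0.21651834075586063 z 0.05511520182326812 yawerr 0.07033896063952921 F [ 0.7 -0.2 -0. ]
[0, 0, -0.04, -0.1, 1.3, -0.5, 0, 0, 0, -0.04, -0.7, 0.6, 0, 0, 0, 0, -0.04, -0.6, 0.6, 0, 0, 0, 0, -0.04, -0.6, 0.7, 0, 0, 0, 0, -0.04, -0.6, 0.7, 0, 0, 0, 0, -0.04, -0.5, 0.7, 0, 0, 0, 0, -0.04, -0.5, 0.7, 0, 0, 0, 0, -0.04, -0.5, 0.8, 0, 0, 0, 0, -0.04, -0.5, 0.8, 0, 0, 0, 0, -0.04, -0.4, 0.8, 0, 0, 0, 0, -0.04, -0.4, 0.8, 0, 0, 0, 0, -0.04, -0.3, 0.8, 0, 0]
end -158.68959151142272
```

```bash
cat > ck.py <<'E'
from h import *
def check(name,view=False):
    c=snap('top',name); H=np.array([.657,.0025]); W=cloud(c); rr=np.hypot(W[...,0]-H[0],W[...,1]-H[1])
    q=max(stick(c,H),key=lambda q:q[0]); 
    ctr=np.array(q[3][0]); d=ctr-H; print('stick',q[0],ctr,'ang',np.degrees(np.arctan2(d[1],d[0])),'r',np.hypot(*d))
    m=(abs(W[...,2]-.057)<.012)&(rr>.192)&(rr<.208); a=np.arctan2(W[...,1]-H[1],W[...,0]-H[0])[m]; z=np.exp(16j*a).mean()
    print('lobe phase',np.degrees(np.angle(z)/16),abs(z)); s=status.get_obs(); p=s['tool_pos'][:2]-H; print('tool ang',np.degrees(np.arctan2(p[1],p[0])))
if __name__=='__main__':
    import sys; check(sys.argv[1])
E
python3 ck.py top3
```

```text
stick 593 [0.60283327 0.0869342 ] ang 122.68122403509634 r 0.10031534726551317
lobe phase 8.92097302932413 0.8087376178984861
tool ang -129.241388115501
```

The finger drifted outwards and slid over its lobe after turning the disc about 28.5°. I enter the next gap, at -137°, and steer a little inwards from here on.

```bash
cat > plan.py <<'E'
import sys
from h import *
H=np.array([.657,.0025])
def plan(R,z,steps,bias=0.07,yawoff=270):
    s=status.get_obs(); p=s['tool_pos'].copy(); yaw=s['orientation'][2]; r=np.hypot(*(p[:2]-H))
    t=np.arctan2(*(p[:2]-H)[::-1]); print('theta',np.degrees(t).round(2),'rad',r.round(4),'z',p[2].round(4),'yawerr',np.degrees(np.angle(np.exp(1j*(yaw-t-np.radians(yawoff))))).round(1),'F',s['contact_force'].round(1))
    out=[]; zz=p[2]
    for d in steps:
        tm=t+d/.204*.5; dr=np.clip(R-r,-.004,.004); dz=np.clip(z-zz,-.002,.002)
        v=d*np.array([-np.sin(tm),np.cos(tm)])+(dr-bias*abs(d))*np.array([np.cos(tm),np.sin(tm)])
        t+=d/.204; r+=dr; zz+=dz
        dy=np.clip(np.angle(np.exp(1j*(t+np.radians(yawoff)-yaw))),-.1,.1); yaw+=dy
        out.append([0,0,round(dy,2),round(v[0]*100,2),round(v[1]*100,2),round(dz*100,1),0])
    print(', '.join('%g'%(x+0.0) for o in out for x in o)); print('end',np.degrees(t))
a=[float(v) for v in sys.argv[1:]]; plan(a[0]/1000,a[1]/1000,[x/1000 for x in a[2:]])
E
python3 plan.py 222 52 -6 -8 -8 -6 0 0
```

```text
theta -129.24 rad 0.2165 z 0.055 yawerr 0.4 F [-2.8  0.8  0.7]
0, 0, -0.04, -0.69, 0.11, -0.2, 0, 0, 0, -0.04, -0.66, 0.47, -0.1, 0, 0, 0, -0.04, -0.53, 0.6, 0, 0, 0, 0, -0.03, -0.38, 0.46, 0, 0, 0, 0, 0, 0, 0, 0, 0, 0, 0, 0, 0, 0, 0, 0
end -137.1055147153358
```

Emit:
drive_tool:
  increments: [0, 0, -0.04, -0.7, 0.1, -0.2, 0, 0, 0, -0.04, -0.7, 0.5, -0.1, 0, 0, 0, -0.04, -0.5, 0.6, 0, 0, 0, 0, -0.03, -0.4, 0.5, 0, 0, 0, 0, 0, 0, 0, 0, 0, 0, 0, 0, 0, 0, 0, 0]

```text
time: 5.75
tool_pos: [0.4954, -0.1494, 0.0532]
orientation: [-3.137, 0.017, 2.304]
contact_force: [0.1, 0.4, -0.4]
gripper_width: -0.0003
```

```bash
python3 ck.py top4; python3 plan.py 203 52 0 0 0 0 0 0 
```

```text
stick 590 [0.60318339 0.08634645] ang 122.69426244700631 r 0.09963159967157652
lobe phase 8.884429232998091 0.8085906709427638
tool ang -136.77150748873777
theta -136.77 rad 0.2217 z 0.0532 yawerr -1.2 F [-0.6 -0.5  0.6]
0, 0, 0.02, 0.29, 0.27, -0.1, 0, 0, 0, 0, 0.29, 0.27, 0, 0, 0, 0, 0, 0.29, 0.27, 0, 0, 0, 0, 0, 0.29, 0.27, 0, 0, 0, 0, 0, 0.2, 0.19, 0, 0, 0, 0, 0, 0, 0, 0, 0
end -136.77150748873777
```

Emit:
drive_tool:
  increments: [0, 0, 0.02, 0.3, 0.3, -0.1, 0, 0, 0, 0, 0.3, 0.3, 0, 0, 0, 0, 0, 0.3, 0.3, 0, 0, 0, 0, 0, 0.3, 0.2, 0, 0, 0, 0, 0, 0.1, 0.1, 0, 0, 0, 0, 0, 0, 0, 0, 0]

```text
time: 6.4
tool_pos: [0.5108, -0.1369, 0.052]
orientation: [-3.138, 0.018, 2.327]
contact_force: [0.7, 0.5, 0.0]
gripper_width: 0.0001
```

```bash
python3 plan.py 203.5 52 -3 -4 -6 -8 -9 -9 -9 -9
```

```text
theta -136.38 rad 0.202 z 0.052 yawerr -0.3 F [0.7 0.5 0. ]
0, 0, -0.01, -0.3, 0.13, 0, 0, 0, 0, -0.02, -0.25, 0.32, 0, 0, 0, 0, -0.03, -0.36, 0.48, 0, 0, 0, 0, -0.04, -0.46, 0.66, 0, 0, 0, 0, -0.04, -0.48, 0.76, 0, 0, 0, 0, -0.04, -0.45, 0.78, 0, 0, 0, 0, -0.04, -0.42, 0.8, 0, 0, 0, 0, -0.04, -0.38, 0.82, 0, 0
end -152.38803515972012
```

Emit:
drive_tool:
  increments: [0, 0, -0.01, -0.3, 0.1, 0, 0, 0, 0, -0.02, -0.25, 0.3, 0, 0, 0, 0, -0.03, -0.35, 0.5, 0, 0, 0, 0, -0.04, -0.45, 0.65, 0, 0, 0, 0, -0.04, -0.5, 0.75, 0, 0, 0, 0, -0.04, -0.45, 0.8, 0, 0, 0, 0, -0.04, -0.4, 0.8, 0, 0, 0, 0, -0.04, -0.4, 0.8, 0, 0]

```text
time: 7.2
tool_pos: [0.4762, -0.0905, 0.052]
orientation: [-3.136, 0.019, 2.045]
contact_force: [0.9, -0.9, 0.5]
gripper_width: -0.0003
```

```bash
python3 plan.py 203.5 52 -9 -9 -9 -9 -9 -9 -9 -9 -9 -9
```

```text
theta -152.77 rad 0.2033 z 0.052 yawerr -0.1 F [ 0.9 -0.9  0.5]
0, 0, -0.04, -0.36, 0.83, 0, 0, 0, 0, -0.04, -0.3, 0.85, 0, 0, 0, 0, -0.04, -0.26, 0.86, 0, 0, 0, 0, -0.04, -0.22, 0.87, 0, 0, 0, 0, -0.04, -0.19, 0.88, 0, 0, 0, 0, -0.04, -0.15, 0.89, 0, 0, 0, 0, -0.04, -0.11, 0.9, 0, 0, 0, 0, -0.04, -0.07, 0.9, 0, 0, 0, 0, -0.04, -0.03, 0.9, 0, 0, 0, 0, -0.04, 0.01, 0.9, 0, 0
end -178.0447506518773
```

Radius held at 203 mm; continuing.

Emit:
drive_tool:
  increments: [0, 0, -0.04, -0.36, 0.83, 0, 0, 0, 0, -0.04, -0.3, 0.85, 0, 0, 0, 0, -0.04, -0.26, 0.86, 0, 0, 0, 0, -0.05, -0.22, 0.87, 0, 0, 0, 0, -0.04, -0.19, 0.88, 0, 0, 0, 0, -0.05, -0.15, 0.89, 0, 0, 0, 0, -0.04, -0.1, 0.9, 0, 0, 0, 0, -0.05, -0.06, 0.9, 0, 0, 0, 0, -0.04, -0.02, 0.9, 0, 0, 0, 0, -0.05, 0.02, 0.9, 0, 0]

```text
time: 8.2
tool_pos: [0.4529, -0.0014, 0.0523]
orientation: [-3.132, 0.022, 1.571]
contact_force: [-0.6, -1.2, -0.9]
gripper_width: -0.0001
```

```bash
python3 plan.py 203.5 52 -9 -9 -9 -9 -9 -9 -9 -9 -9 -9
```

```text
theta -178.91 rad 0.2041 z 0.0523 yawerr -1.1 F [-0.6 -1.2 -0.9]
0, 0, -0.03, 0.13, 0.9, 0, 0, 0, 0, -0.04, 0.11, 0.9, 0, 0, 0, 0, -0.04, 0.14, 0.89, 0, 0, 0, 0, -0.04, 0.18, 0.88, 0, 0, 0, 0, -0.04, 0.22, 0.87, 0, 0, 0, 0, -0.04, 0.26, 0.86, 0, 0, 0, 0, -0.04, 0.3, 0.85, 0, 0, 0, 0, -0.04, 0.34, 0.84, 0, 0, 0, 0, -0.04, 0.37, 0.82, 0, 0, 0, 0, -0.04, 0.41, 0.8, 0, 0
end -204.1906216950584
```

Emit:
drive_tool:
  increments: [0, 0, -0.03, 0.13, 0.9, 0, 0, 0, 0, -0.04, 0.12, 0.9, 0, 0, 0, 0, -0.04, 0.15, 0.89, 0, 0, 0, 0, -0.05, 0.19, 0.88, 0, 0, 0, 0, -0.04, 0.23, 0.87, 0, 0, 0, 0, -0.05, 0.27, 0.86, 0, 0, 0, 0, -0.04, 0.31, 0.85, 0, 0, 0, 0, -0.05, 0.35, 0.84, 0, 0, 0, 0, -0.04, 0.39, 0.82, 0, 0, 0, 0, -0.05, 0.43, 0.8, 0, 0]

```text
time: 9.2
tool_pos: [0.4702, 0.0864, 0.0522]
orientation: [-3.124, 0.028, 1.11]
contact_force: [-1.8, 0.3, 0.4]
gripper_width: 0.0002
```

```bash
python3 plan.py 203.5 52 -9 -9 -9 -9 -9 -9 -9 -9 -9 -9
```

```text
theta 155.82 rad 0.2047 z 0.0522 yawerr -2.2 F [-1.8  0.3  0.4]
0, 0, -0.01, 0.56, 0.73, 0, 0, 0, 0, -0.04, 0.48, 0.77, 0, 0, 0, 0, -0.04, 0.51, 0.74, 0, 0, 0, 0, -0.04, 0.54, 0.72, 0, 0, 0, 0, -0.04, 0.57, 0.7, 0, 0, 0, 0, -0.04, 0.6, 0.67, 0, 0, 0, 0, -0.04, 0.63, 0.64, 0, 0, 0, 0, -0.04, 0.66, 0.61, 0, 0, 0, 0, -0.04, 0.69, 0.58, 0, 0, 0, 0, -0.04, 0.71, 0.55, 0, 0
end 130.54289922782627
```

Emit:
drive_tool:
  increments: [0, 0, -0.01, 0.56, 0.73, 0, 0, 0, 0, -0.04, 0.5, 0.77, 0, 0, 0, 0, -0.04, 0.53, 0.74, 0, 0, 0, 0, -0.04, 0.56, 0.72, 0, 0, 0, 0, -0.05, 0.59, 0.7, 0, 0, 0, 0, -0.04, 0.62, 0.66, 0, 0, 0, 0, -0.04, 0.65, 0.63, 0, 0, 0, 0, -0.04, 0.68, 0.6, 0, 0, 0, 0, -0.05, 0.71, 0.57, 0, 0, 0, 0, -0.04, 0.73, 0.53, 0, 0]

```text
time: 10.2
tool_pos: [0.5269, 0.1584, 0.0515]
orientation: [-3.117, 0.034, 0.71]
contact_force: [-2.4, 1.2, 0.9]
gripper_width: -0.0002
```

```bash
python3 ck.py top5; python3 plan.py 203.5 52 -9 -9 -9 -9 -9 -9 -9 -9 -9 -9
```

```text
stick 564 [0.73926163 0.0616648 ] ang 35.72471779487992 r 0.10132842364354828
lobe phase 10.722649940455472 0.8028295168694186
tool ang 129.28874232646666
theta 129.29 rad 0.203 z 0.0517 yawerr 1.3 F [ 2.   1.  -0.4]
0, 0, -0.07, 0.72, 0.54, 0, 0, 0, 0, -0.04, 0.77, 0.47, 0, 0, 0, 0, -0.04, 0.79, 0.44, 0, 0, 0, 0, -0.04, 0.81, 0.4, 0, 0, 0, 0, -0.04, 0.82, 0.37, 0, 0, 0, 0, -0.04, 0.84, 0.33, 0, 0, 0, 0, -0.04, 0.85, 0.29, 0, 0, 0, 0, -0.04, 0.87, 0.25, 0, 0, 0, 0, -0.04, 0.88, 0.22, 0, 0, 0, 0, -0.04, 0.88, 0.18, 0, 0
end 104.0111925412833
```

Emit:
drive_tool:
  increments: [0, 0, -0.05, 0.55, 0.4, 0, 0, 0, 0, -0.04, 0.77, 0.47, 0, 0, 0, 0, -0.04, 0.79, 0.44, 0, 0, 0, 0, -0.04, 0.81, 0.4, 0, 0, 0, 0, -0.04, 0.82, 0.37, 0, 0, 0, 0, -0.04, 0.84, 0.33, 0, 0, 0, 0, -0.04, 0.85, 0.29, 0, 0, 0, 0, -0.04, 0.87, 0.25, 0, 0, 0, 0, -0.04, 0.88, 0.22, 0, 0, 0, 0, -0.04, 0.88, 0.18, 0, 0]

```text
time: 11.25
tool_pos: [0.6068, 0.1983, 0.0511]
orientation: [-3.111, 0.037, 0.293]
contact_force: [-1.3, 2.3, 0.7]
gripper_width: -0.0001
```

```bash
python3 plan.py 203.5 52 -9 -9 -9 -9 -9 -9 -8 -7 -6 -5 -4 -3
```

```text
theta 104.37 rad 0.2022 z 0.0511 yawerr 2.4 F [-1.3  2.3  0.7]
0, 0, -0.09, 0.86, 0.27, 0.1, 0, 0, 0, -0.04, 0.9, 0.1, 0, 0, 0, 0, -0.04, 0.9, 0.06, 0, 0, 0, 0, -0.04, 0.9, 0.02, 0, 0, 0, 0, -0.04, 0.9, -0.02, 0, 0, 0, 0, -0.04, 0.9, -0.06, 0, 0, 0, 0, -0.04, 0.8, -0.08, 0, 0, 0, 0, -0.03, 0.69, -0.1, 0, 0, 0, 0, -0.03, 0.59, -0.1, 0, 0, 0, 0, -0.02, 0.49, -0.1, 0, 0, 0, 0, -0.02, 0.39, -0.09, 0, 0, 0, 0, -0.01, 0.29, -0.07, 0, 0
end 79.93333784881625
```

Emit:
drive_tool:
  increments: [0, 0, -0.08, 0.86, 0.3, 0.1, 0, 0, 0, -0.04, 0.9, 0.15, 0, 0, 0, 0, -0.04, 0.9, 0.1, 0, 0, 0, 0, -0.04, 0.9, 0.06, 0, 0, 0, 0, -0.04, 0.9, 0.02, 0, 0, 0, 0, -0.04, 0.9, -0.04, 0, 0, 0, 0, -0.04, 0.8, -0.07, 0, 0, 0, 0, -0.03, 0.69, -0.1, 0, 0, 0, 0, -0.03, 0.59, -0.1, 0, 0, 0, 0, -0.02, 0.49, -0.1, 0, 0, 0, 0, -0.02, 0.39, -0.09, 0, 0, 0, 0, -0.01, 0.29, -0.07, 0, 0]

```text
time: 12.45
tool_pos: [0.7001, 0.2009, 0.0519]
orientation: [-3.109, 0.035, -0.164]
contact_force: [-0.2, 2.5, 0.8]
gripper_width: -0.0003
```

```bash
python3 ck.py top6; python3 ck.py top7; python3 plan.py 203.5 52 -5 -5 -4 -4 -4 -3 -3 -2 -2
```

```text
stick 563 [ 0.75293946 -0.02583992] ang -16.45681502972449 r 0.1000376520825623
lobe phase 2.9326151669042533 0.7756722654976941
tool ang 77.57556641450256
stick 561 [ 0.75219041 -0.02697767] ang -17.206212765940485 r 0.09965012363306414
lobe phase 2.815299020107219 0.776224396626827
tool ang 77.64020645666847
theta 77.64 rad 0.203 z 0.0519 yawerr 3.0 F [ 1.3  2.2 -0.6]
0, 0, -0.08, 0.49, -0.1, 0, 0, 0, 0, -0.02, 0.48, -0.16, 0, 0, 0, 0, -0.02, 0.38, -0.14, 0, 0, 0, 0, -0.02, 0.37, -0.14, 0, 0, 0, 0, -0.02, 0.37, -0.15, 0, 0, 0, 0, -0.01, 0.28, -0.12, 0, 0, 0, 0, -0.01, 0.28, -0.12, 0, 0, 0, 0, -0.01, 0.18, -0.08, 0, 0, 0, 0, -0.01, 0.18, -0.08, 0, 0
end 68.6526331997144
```

```bash
python3 - <<'E'
from h import *
c=dict(np.load('top7.npz')); W=cloud(c); s,R,e=disc(c); print(s,R,e)
H=np.array([.657,.0025]); a=np.radians(-25.5); ex=np.array([np.cos(a),np.sin(a)]); ey=np.array([-ex[1],ex[0]])
for zl,zh,rs in[(.009,.03,np.arange(.21,.36,.02)),(.1,.2,np.arange(.30,.46,.02))]:
  X=(W[...,:2]-H)@ex; Y=(W[...,:2]-H)@ey
  for r0 in rs:
    m=(X>r0)&(X<r0+.02)&(abs(Y)<.08)&(W[...,2]>zl)&(W[...,2]<zh)
    if m.sum()>5: y=Y[m]; print(zl,r0.round(2),m.sum(),(np.percentile(y,[2,98])*1000).round(1),'mid',((np.percentile(y,2)+np.percentile(y,98))*500).round(1),'med z',np.median(W[m][:,2]).round(3))
q=max(stick(c,H),key=lambda q:q[0]);print(q)
m=np.load('top7.npz')['pixels'][70:280,190:400]; cv2.imwrite('pics/c7.png',cv2.resize(m,None,fx=2.8,fy=2.8,interpolation=cv2.INTER_CUBIC)[:,:,::-1])
E
```

```text
[0.65633999 0.00222682] 0.18184090390654303 (0.6560963988304138, 0.002434324473142624, 0.18421223759651184)
0.009 0.21 82 [-16.   22.1] mid 3.0 med z 0.015
0.009 0.23 90 [-15.2  22.9] mid 3.9 med z 0.015
0.009 0.25 84 [-15.8  23. ] mid 3.6 med z 0.014
0.009 0.27 86 [-15.7  22.2] mid 3.3 med z 0.015
0.009 0.29 85 [-15.7  23.4] mid 3.9 med z 0.014
0.009 0.31 85 [-14.9  23.3] mid 4.2 med z 0.014
0.009 0.33 92 [-17.4  25.9] mid 4.2 med z 0.015
0.009 0.35 25 [-26.4  27.6] mid 0.6 med z 0.018
0.1 0.3 232 [-23.8  31. ] mid 3.6 med z 0.143
0.1 0.32 170 [-26.7  33.9] mid 3.6 med z 0.159
0.1 0.34 415 [-56.1  32.4] mid -11.8 med z 0.16
0.1 0.36 474 [-55.9  61.3] mid 2.7 med z 0.167
0.1 0.38 242 [-52.7  60.6] mid 3.9 med z 0.17
(np.int32(561), array([285.6, 150.7]), array([ 0.751, -0.029,  0.068]), ((0.7521904110908508, -0.026977665722370148), 0.0435992032289505))
```

View pics/c7.png

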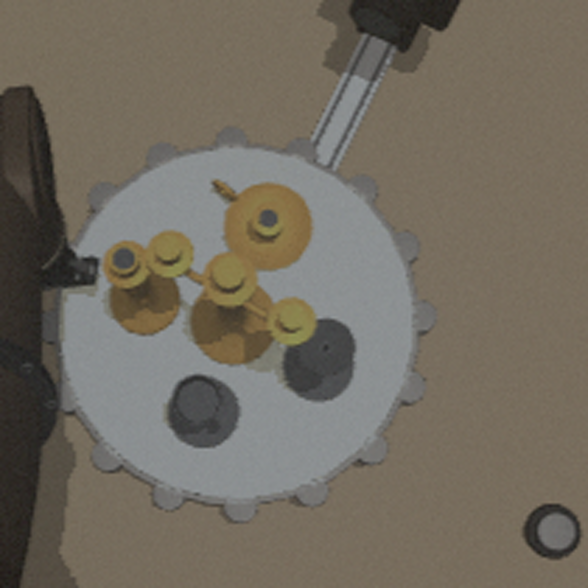

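The picture shows the chamberstick at (268,225), about 7° short of the rail line, with the finger still in its gap at the left. The rest goes slowly.

Emit:
drive_tool:
  increments: [0, 0, -0.03, 0.2, 0, 0, 0, 0, 0, -0.03, 0.3, -0.06, 0, 0, 0, 0, -0.02, 0.3, -0.06, 0, 0, 0, 0, -0.02, 0.3, -0.08, 0, 0, 0, 0, -0.02, 0.3, -0.08, 0, 0, 0, 0, -0.01, 0.2, -0.08, 0, 0, 0, 0, -0.01, 0.2, -0.06, 0, 0, 0, 0, 0, 0, 0, 0, 0, 0, 0, 0, 0, 0, 0, 0, 0, 0, 0, 0, 0, 0, 0]

```text
time: 13.55
tool_pos: [0.7194, 0.1958, 0.0518]
orientation: [-3.11, 0.036, -0.316]
contact_force: [0.3, 1.2, 0.5]
gripper_width: 0.0002
```

```bash
python3 ck.py top8; python3 plan.py 203.5 52 -2 -2
```

```text
stick 570 [ 0.7491802  -0.03570909] ang -22.514218232407075 r 0.0997853869567727
lobe phase -2.801002732418978 0.7818096843506838
tool ang 72.1125183248877
theta 72.11 rad 0.2031 z 0.0518 yawerr -0.2 F [0.3 1.8 0.1]
0, 0, -0.01, 0.2, -0.04, 0, 0, 0, 0, -0.01, 0.18, -0.08, 0, 0
end 70.98907166776846
```

Emit:
drive_tool:
  increments: [0, 0, -0.01, 0.2, -0.04, 0, 0, 0, 0, -0.01, 0.2, -0.06, 0, 0, 0, 0, -0.01, 0.2, -0.06, 0, 0, 0, 0, 0, 0, 0, 0, 0, 0, 0, 0, 0, 0, 0, 0, 0, 0, 0, 0, 0, 0, 0]

```text
time: 14.2
tool_pos: [0.7257, 0.1937, 0.0517]
orientation: [-3.11, 0.036, -0.349]
contact_force: [-0.5, 1.6, 0.8]
gripper_width: 0.0002
```

```bash
python3 ck.py top9; python3 plan.py 203.5 52 -2 -2
```

```text
stick 564 [ 0.74884295 -0.03846862] ang -24.040336906137053 r 0.10056617708055958
lobe phase -4.7337798416605 0.7894076991218171
tool ang 70.25122895893493
theta 70.25 rad 0.2032 z 0.0517 yawerr -0.2 F [ 0.1  2.  -0.1]
0, 0, -0.01, 0.19, -0.05, 0, 0, 0, 0, -0.01, 0.18, -0.08, 0, 0
end 69.12778230181569
```

Now aligned to within about 1°. I back off slightly and withdraw outwards, then up.

Emit:
drive_tool:
  increments: [0, 0, 0, -0.1, 0.1, 0, 0, 0, 0, 0, -0.1, 0.4, 0, 0, 0, 0, 0, 0.2, 0.7, 0, 0, 0, 0, 0, 0.3, 0.9, 0, 0, 0, 0, 0, 0.3, 0.9, 0, 0, 0, 0, 0, 0.3, 0.9, 0, 0, 0, 0, 0, 0.2, 0.6, 0, 0, 0, 0, 0, 0, 0, 1, 0, 0, 0, 0, 0, 0, 2, 0, 0, 0, 0, 0, 0, 2, 0, 0, 0, 0, 0, 0, 2, 0, 0, 0, 0, 0, 0, 0, 0]

```text
time: 15.45
tool_pos: [0.737, 0.2424, 0.1255]
orientation: [-3.113, 0.036, -0.348]
contact_force: [0.9, 0.6, 0.0]
gripper_width: 0.0005
```

```bash
python3 ck.py top10; python3 - <<'E'
from h import *
s=status.get_obs(); print(s['tool_pos'],s['orientation'],s['joint_positions'])
c=dict(np.load('top10.npz')); m=c['pixels'][70:280,90:400]; cv2.imwrite('pics/c10.png',cv2.resize(m,None,fx=2.5,fy=2.5)[:,:,::-1])
E
```

```text
stick 575 [ 0.74782884 -0.03827959] ang -24.178736094158246 r 0.09956331300290443
lobe phase -4.751870547648661 0.8116553153665794
tool ang 71.69375611390896
[0.73630609 0.24221184 0.12384142] [-3.1140197   0.0374225  -0.34786226] [-0.51641202  0.79805086  0.29005954  1.26375496 -0.27818484  1.12955124
 -2.10582116]
```

View pics/c10.png

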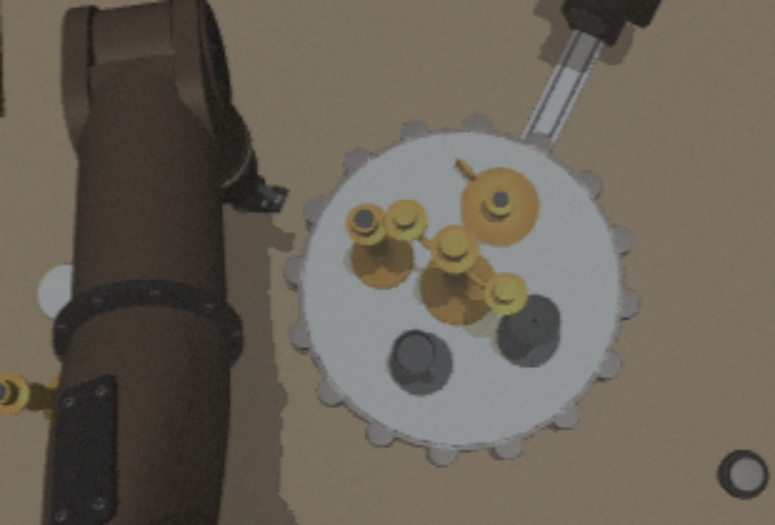

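The picture shows the chamberstick at (500,205), on the line of the rail, with the disc still and the gripper clear. Now back round the near side, raised, to the release.

Emit:
drive_tool:
  increments: [0, 0, 0, 0, 0, 4, 0, 0, 0, 0, 0, 0, 4, 0, 0, 0, 0, -1, 0, 4, 0, 0, 0, 0.1, -4, 0, 1, 0, 0, 0, 0.1, -4, 0, 0, 0, 0, 0, 0.1, -4, 0, 0, 0, 0, 0, 0.1, -4, 0, 0, 0, 0, 0, 0.1, -4, 0, 0, 0, 0, 0, 0.1, -4, 0, 0, 0, 0, 0, 0.1, -4, 0, 0, 0, 0, 0, 0.1, -4, -1, 0, 0, 0, 0, 0.1, -2, -3, 0, 0]

```text
time: 16.7
tool_pos: [0.3696, 0.1972, 0.247]
orientation: [-3.124, 0.045, 0.588]
contact_force: [0.7, -0.6, 0.3]
gripper_width: 0.0001
```

Emit:
drive_tool:
  increments: [0, 0, 0.03, 0.5, -4.5, 0, 0, 0, 0, 0.03, 0.5, -4.5, 0, 0, 0, 0, 0.03, 0, -4.5, 0, 0, 0, 0, 0.03, 0, -4.5, 0, 0, 0, 0, 0.03, 0, -4.5, 0, 0, 0, 0, 0.03, 0, -4.5, 0, 0, 0, 0, 0, 0.5, -4.5, 0, 0, 0, 0, 0, 1, -4.5, 0, 0, 0, 0, 0, 1.5, -4.5, -2, 0, 0, 0, 0, 2, -4.5, -3, 0, 0, 0, 0, 2, -4.5, -3, 0, 0, 0, 0, 0, -2, -2, 0]

```text
time: 17.9
tool_pos: [0.4332, -0.3214, 0.1533]
orientation: [-3.126, 0.046, 0.789]
contact_force: [0.1, 0.5, -0.1]
gripper_width: -0.0001
```

```bash
python3 - <<'E'
from h import *
s=status.get_obs(); print(s['tool_pos'],s['orientation'],s['contact_force'])
E
```

```text
[ 0.43324451 -0.32141266  0.15325388] [-3.12624559  0.04572255  0.78869717] [ 0.14608595  0.51715979 -0.09160271]
```

Emit:
drive_tool:
  increments: [0, 0, 0, 1, 0, -1.5, 0, 0, 0, 0, 0.7, -0.2, -2, 0, 0, 0, 0, 0.3, -0.2, -2, 0, 0, 0, 0, 0, 0, -1.5, 0, 0, 0, 0, 0, 0, -0.8, 0, 0, 0, 0, 0, 0, 0, 0]

```text
time: 18.5
tool_pos: [0.4477, -0.3295, 0.0656]
orientation: [-3.117, 0.053, 0.781]
contact_force: [-0.1, 1.1, 0.6]
gripper_width: -0.0004
```

```bash
python3 - <<'E'
from h import *
s=status.get_obs(); print(s['tool_pos'],s['orientation'],s['contact_force'])
c=snap('wrist','w2')
E
python3 ck.py top11
```

```text
[ 0.44770465 -0.32951266  0.06556647] [-3.117329    0.05290828  0.78050097] [-0.10794813  1.07508708  0.63259094]
stick 571 [ 0.74817252 -0.03868055] ang -24.30760928474323 r 0.10004132330089703
lobe phase -4.762379878922116 0.8098739156839462
tool ang -122.11189574396943
```

View pics/w2.png

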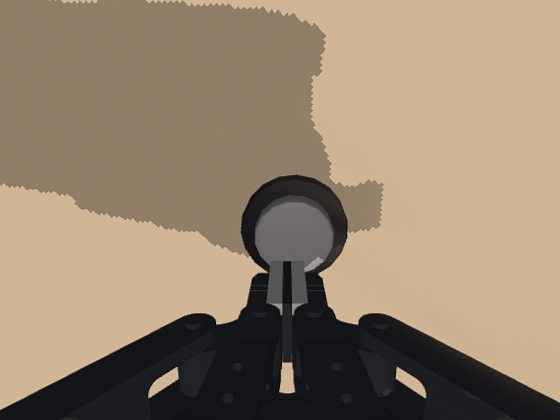

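The wrist view shows the button at (293,232), slightly ahead of the fingertip. I shift by +5 mm in x and +4 mm in y, then press slowly.

Emit:
drive_tool:
  increments: [0, 0, 0, 0.3, 0.2, -0.3, 0, 0, 0, 0, 0.2, 0.2, -0.7, 0, 0, 0, 0, 0, 0, -0.6, 0, 0, 0, 0, 0, 0, -0.4, 0, 0, 0, 0, 0, 0, -0.2, 0, 0, 0, 0, 0, 0, 0, 0]

```text
time: 19.2
tool_pos: [0.4554, -0.3258, 0.0454]
orientation: [-3.123, 0.05, 0.781]
contact_force: [-0.5, 0.0, 0.1]
gripper_width: -0.0
```

Emit:
drive_tool:
  increments: [0, 0, 0, 0, 0, -0.4, 0, 0, 0, 0, 0, 0, -0.4, 0, 0, 0, 0, 0, 0, -0.3, 0, 0, 0, 0, 0, 0, -0.2, 0]

```text
time: 19.6
tool_pos: [0.4557, -0.3262, 0.0319]
orientation: [-3.124, 0.05, 0.781]
contact_force: [-0.9, 0.8, 4.2]
gripper_width: 0.0001
```

Emit:
drive_tool:
  increments: [0, 0, 0, 0, 0, -0.2, 0, 0, 0, 0, 0, 0, -0.2, 0, 0, 0, 0, 0, 0, -0.1, 0]

```text
time: 19.9
tool_pos: [0.4558, -0.3264, 0.03]
orientation: [-3.124, 0.048, 0.78]
contact_force: [-4.3, 5.3, 21.1]
gripper_width: -0.0001
```

Fully down at its stop (21 N). I release and retreat.

Emit:
drive_tool:
  increments: [0, 0, 0, 0, 0, 0.5, 0, 0, 0, 0, 0, 0, 1, 0, 0, 0, 0, 0, 0, 2, 0, 0, 0, 0, 0, 0, 3, 0, 0, 0, 0, 0, 0, 3, 0, 0, 0, 0, -1, -1, 3, 0, 0, 0, 0, 0, 0, 0, 0, 0, 0, 0, 0, 0, 0, 0, 0, 0, 0, 0, 0, 0, 0, 0, 0, 0, 0, 0, 0, 0]

```text
time: 20.9
tool_pos: [0.4444, -0.3359, 0.1604]
orientation: [-3.123, 0.049, 0.78]
contact_force: [0.7, 0.8, 0.8]
gripper_width: -0.0001
```

```bash
python3 ck.py top12; cp pics/top12.png pics/final.png; python3 - <<'E'
from h import *
s=status.get_obs(); print(s['time'],s['tool_pos'],s['contact_force'],abs(s['joint_vel']).max())
E
```

```text
stick 565 [ 0.74822831 -0.03813906] ang -24.011320024190717 r 0.0998706064627426
lobe phase -4.737469987082814 0.8116332576976582
tool ang -122.1483578934732
20.95 [ 0.44436504 -0.3358345   0.16027431] [ 0.10707229 -0.02211809 -1.5699482 ] 0.0023504388253135374
```

View pics/final.png

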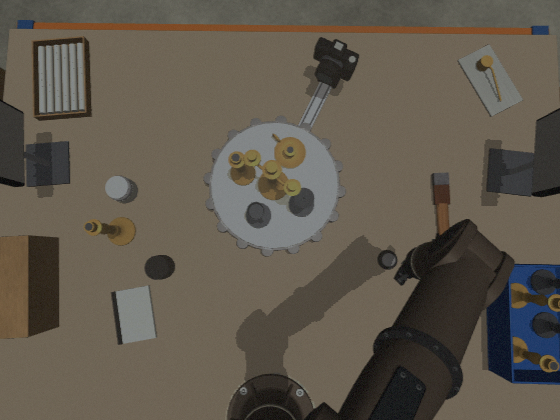

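The final view shows the chamberstick at (290,152), in front on the rail line, with everything else where it was and the arm clear. Handing in.

```bash
python3 -c "
from station import r; print(r.hand_in())"
```

```text
the job is handed in; nothing more can be done
None
```

The chamberstick now stands in front of the camera, and I pressed the shutter release once the disc was still. The job is handed in at about 21 s of the 72 s allowed.

- **Turning the disc:** I pushed the rim clockwise by about 177° with the closed fingertips, only in the gaps between lobes. During the first sweep the finger drifted outwards and slid lightly over one lobe. I entered the next gap and finished from there, with forces of only a few newtons.
- **Alignment:** The chamberstick measures about -24° to -25° round the hub and the camera line about -25°, so it is within roughly 1° of the line. My two ways of measuring its angle, by the saucer and by the lobes, disagreed by about 1°.
- **Shutter:** The button went down to its stop, with a peak of 21 N along the press. The disc did not move measurably before, during or after the press.
- **Final check:** In the last overhead picture, everything else on the bench was where it started. The robot was touching nothing.

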